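Sharp tin through the spring flap of the recycling box

ROBOT

A 6-joint arm with a two-finger parallel gripper is mounted at the origin on the work surface. World frame = base frame: x ahead of the robot, y to its left, z up, the work surface at z = 0. Lengths are in mm, angles in rad, forces in N, time in s.
With the tool pointing down it reaches from about 350 to 1000 mm from the base axis. Payload 7.1 kg.
Tool frame: the origin (TCP) lies midway between the tips of the shut fingers; the grasp point (between the pads) lies 19 mm behind it; z points along the fingers, y is the line along which they close (so a half turn about z gives the same grasp; the last joint's range is limited). The gripper opens to 85 mm and grips with 20 to 120 N. Pads are 22 mm wide; open, the fingers measure 114 mm over their backs; the gripper's body (76 mm by 85 mm) begins 54 mm behind the grasp point. The pads swing forward as they close: fully open they stand 13 mm farther back than shut.
Start: joints at [-1.229, 0.423, 1.63, -0, 1.089, -0.019], TCP at [220.656, -584.736, 231.319] pointing down, gripper open.
Joint ranges: [-3, 3], [-0.9, 2.11], [0.09, 2.58], [-1.31, 4.45], [0.11, 2.69], [-2.54, 2.54]. Speed limits (rad/s): [2.39, 2.39, 3.01, 3.14, 3.14, 3.14].

INTERFACE

Orientations are given as [roll, pitch, yaw] about the fixed x, y, z axes, in that order (R = Rz(yaw) Ry(pitch) Rx(roll)).
In Python, from workcell import observe, eyes, workorder, spotter gives the robot as it stands.
- The arm moves only by the tool jog_arm, never from a script. Its argument "series" is a list of rows, each a list of 4 numbers: the shift along the tool's x, y, z in m, then the turn about the tool's z in rad. In form: [[x, y, z, twist], ...]. A call has exactly 10 rows; each row is the pose to reach, as a shift and turn from the pose commanded when the call began, along the tool's axes at that moment; what a row does not reach only later rows make up. A row lasts 1/12 s, in which the tool goes at most 41.7 mm and 7.16 degrees, less where a joint would pass 70% of its speed; a pose out of reach is approached as far as the arm can. A call with a gripper value outside its range is refused whole. "jaw" is the finger opening in m, from 0 to 0.0854, set as the call begins (left out, the last holds). The fingers move at their own pace and stop on an object; the grip force is fixed at half the most. Time passes only in rows, so rows that repeat a pose let the fingers close, or fill a call up. It gives the time, the measured TCP pose, the force, the opening and the grip force at its end, in the units of the state.
- observe(): the state, without advancing time (a new reading comes with each control period).
- eyes.camera(name): name is "scene" or "top" or "wrist"; returns a dict with "image" (384x512x3 uint8, red, green, blue), "mtx" (3x3 intrinsics, pixels), "k1" (the pictures are not rectified: a ray, as slopes to the right and down, at radius r is drawn at 1 + k1 r^2 times it, then the intrinsics apply), "rvec" (rotation vector, rad) and "tvec" (3), from world to camera coordinates, as OpenCV has them. Camera axes: x right, y down, z forward; pixel columns grow to the right and rows downward; lengths in mm; the calibration is good to about 2 mm. A picture is of the moment at which its call begins. There is no depth.
- workorder.close_job(): hands the job in; it is judged then, once.
Trained networks look in a picture, given as the dict that the camera call returned (one of the last four; its "shot" number tells which), for a name from the list of things; names that differ only in an ending like _2 or _b are one class to them, and where a whole thing is asked for, a point or a joint stands for the part that bears it (a point fixed in the world has none). Each returns a list of dicts, best first, with "p" (0 to 1); they miss things now and then, are a little off and sometimes report something else, mostly with a low value. They report only what shows in the picture. A call takes as long as a camera call. They do not tell look-alikes from the thing itself.
- spotter.find_in(picture, target): "at" ([x, y, z] in mm, in the coordinates of the camera as it stood for that picture, good to about 4 mm: the middle of the surface that is visible of it).
- spotter.masks_of(picture, target): "region" (384x512 bool, what is visible of it).
The state is a dict: "time": time; "joints": joint angles; "qvel": joint speeds; "tau": joint torques, N m; "tcp_pos": TCP position; "tcp_rot": TCP orientation; "wrist_force": force on the tool from outside, world axes, zero at the start; "moment": the same for the moment, N m; "gripper_width": finger opening in mm; "finger_force": force on a finger pad.
Only numpy, scipy, OpenCV 4.12 (cv2) and the standard library are available. Lean on these libraries where they do the work, as an engineer would, in place of code of your own. Each camera call takes 0.05 s, during which the arm holds its last target. There are 200 camera calls.

TASK

The opened tin has a sharp rim, so do not pick it up: with one finger push the yellow spring flap of the recycling box open and keep it open, and with the other finger slide the tin across the deck, past the open flap, until it drops into the well behind. The flap must be opened by the finger and not by the tin; then take the hand away so that the flap swings shut, and leave the can, the jug and the spatula where they are.

Things in the scene. Friction and masses are not known exactly. Their poses are not given: they have to be found in the camera images.
- recycler: Blue recycling box fixed to the counter, 360 mm long (x -160 to +200), 146 mm wide. Origin: on the counter under the middle of the closed flap, which stands across at x = 0; x points through the flap into the box, y left when looking in, z up. Side walls 6 mm thick, inner faces at y = +-67 mm, tops 12 mm above the deck; rear part (x 120 to 200 mm) under a clear hood, roof 51 mm above the deck.
- deck_edge (a point): On top of the grey loading deck, in the middle of its straight far edge (box frame x = +5 mm, y = 0). The level deck is 90 mm above the counter, 134 mm wide, and runs from here back to x = -160 mm. Beyond this edge is the sunken well.
- well_floor (a point): Middle of the well's floor (box frame x = 100 mm, y = 0), 84 mm below the deck. The well spans x = 5 to 194 mm between the side walls and is open above from the flap to x = 120 mm.
- latch_post (a point): Top of the blue latch post at the flap's free end, 46 mm above the deck (box frame x = 0, y = -71 mm; 14 by 8 mm, inner face y = -67 mm). A steel hinge post 12 mm thick and as tall stands at y = +70 mm.
- flap_hinge (a point): On the flap's vertical hinge axis, half-way up the flap: in the box's frame x = 0, y = +62 mm, 24 mm above the deck.
- flap (a joint): Yellow upright flap, 5 mm thick, from 4 to 44 mm above the deck, reaching from the hinge axis (box y = +62 mm) to y = -62 mm when shut. Angle in rad: 0 shut, 1.5 stop (panel points along box +x). Opens only inward, counter-clockwise from above; nothing above it. A spring shuts it within a second when let go: 0.07 N m when shut, plus 0.12 N m per rad.
- tin_center (a point): Centre (half-way up) of the empty opened tin: steel with a red band, 52 mm diameter, 40 mm tall, hollow and open at the top, 35 to 70 g. It stands upright on the deck in front of the flap, nearer the -y wall (1 to 13 mm of play beside it), its centre 65 to 115 mm before the flap. It slides easily and, being round, can slip off sideways if not pushed through its middle.
- can: Bystander: full upright can with an orange label, 74 mm diameter, 110 mm tall, loose on the counter beside the box. Origin: centre of its underside.
- jug: Bystander: glass measuring jug with a handle, 80 mm diameter, 90 mm tall, loose on the counter beside the box. Origin: centre of its underside, handle towards its +y.
- spatula: Bystander: spatula with white handle and red blade lying on the counter beside the box, about 270 mm long. Origin: on the counter, where the white handle (140 mm) ends; the red blade lies towards its +x.
Not all that is in view belongs to the job. Leave any turquoise look-alike of the part that bears tin_center alone.

How it is judged:
By the outcome, as a careful person would: the job done as asked, in the order asked, and still so for the second after the job is handed in, with the robot touching nothing.
It also fails if it takes over 42 s, if anything falls off the work surface, if the arm or the gripper's body presses on something with over 40 N, if the wrist force passes 120 N, or if a joint passes its speed limit or range.

## Working session

There is one attempt and no reset: what is moved stays moved. The work goes in short steps, Python scripts to look and compute and a tool call to move; the robot and the scene stay as the last step left them, time stands still between calls to the robot, and variables do not carry over. Pictures are saved under pics/ and viewed, at most 10 in all, crops included, and the job is handed in when it is done.

Besides the shell and the picture viewer there is one more tool, called after "Emit:" as name([rows], argument=value, ...), one row to a line, values as JSON. jog_arm: Moves the arm, as the interface text tells. Its arguments: {"type":"object","properties":{"series":{"type":"array"},"jaw":{"type":"number"}},"required":["series"]}

```bash
mkdir -p pics
cat > h.py <<'E'
import numpy as np,cv2
from workcell import observe,eyes,workorder,spotter
def RT(c): return cv2.Rodrigues(np.array(c["rvec"],float))[0],np.array(c["tvec"],float).ravel()
def toworld(c,p): R,t=RT(c); return R.T@(np.array(p)-t)
def ray(c,uv):
    K=np.array(c["mtx"]);d=np.array([(uv[0]-K[0,2])/K[0,0],(uv[1]-K[1,2])/K[1,1]]);s=d.copy()
    for _ in range(20): s=d/(1+c["k1"]*(s@s))
    R,t=RT(c); return -R.T@t, R.T@np.array([s[0],s[1],1])
def onz(c,uv,z): o,d=ray(c,uv); return o+d*(z-o[2])/d[2]
def proj(c,P):
    R,t=RT(c);q=R@np.array(P,float)+t;s=q[:2]/q[2];s=s*(1+c["k1"]*(s@s));K=np.array(c["mtx"]);return K[:2,:2]@s+K[:2,2]
E
python3 - <<'E'
from h import *
s=observe();print(s)
ims=[]
for n in("top","scene"):
    c=eyes.camera(n);cv2.imwrite(f"pics/{n}0.png",cv2.resize(c["image"][:,:,::-1],(800,600)))
    print(n,(-RT(c)[0].T@RT(c)[1]).round())
    for t in("recycler","flap","tin_center","can","jug","spatula","deck_edge","latch_post","flap_hinge"):
        for d in spotter.find_in(c,t)[:3]: print(t,round(d["p"],2),toworld(c,d["at"]).round(),proj(c,toworld(c,d["at"])).round())
E
```

```text
{'time': 0.0, 'joints': array([-1.22895282e+00,  4.23854102e-01,  1.63070552e+00,  6.95527406e-06,
        1.08858221e+00, -1.89800083e-02]), 'qvel': array([-7.71189401e-04,  1.08606520e-03,  1.06592777e-03,  6.81501875e-04,
       -1.88534283e-05,  8.88104251e-04]), 'tau': array([ 1.03085655e-03, -5.57381487e+01, -2.81740862e+01, -1.60673144e-04,
        7.35533744e-03,  3.28178351e-05]), 'tcp_pos': array([ 220.50569192, -584.22041226,  230.53130541]), 'tcp_rot': array([-3.14004387e+00, -3.55577524e-05,  3.60820262e-01]), 'wrist_force': array([0.23295615, 0.15679953, 0.55948471]), 'moment': array([-0.01618821, -0.04077049, -0.0353136 ]), 'finger_force': 0.0, 'gripper_width': 85.7649039024886}
top [ 480.   23. 1212.]
recycler 0.79 [629. -35.  94.] [278. 155.]
flap 0.56 [578. -25. 128.] [275. 176.]
tin_center 0.96 [494. -50.  94.] [286. 214.]
tin_center 0.57 [339. -95.   3.] [305. 277.]
tin_center 0.56 [340.  20.   4.] [257. 278.]
can 0.6 [ 455. -216.  114.] [362. 229.]
jug 0.92 [551. 177.   6.] [191. 194.]
spatula 0.89 [ 583. -337.   -1.] [398. 175.]
deck_edge 0.73 [624. -35.  90.] [278. 157.]
latch_post 0.73 [629. -36.  94.] [279. 155.]
flap_hinge 0.6 [621. -32.  89.] [277. 159.]
scene [1139. -127.  796.]
recycler 0.86 [704. -43.  95.] [245. 259.]
flap 0.86 [585. -32. 120.] [237. 210.]
tin_center 0.71 [ 483. -219.   90.] [155. 201.]
tin_center 0.69 [332.  25.  30.] [238. 161.]
tin_center 0.58 [505. -48. 114.] [224. 188.]
can 0.66 [ 483. -221.   89.] [154. 202.]
jug 0.84 [565. 172.  58.] [315. 203.]
spatula 0.8 [ 592. -336.    1.] [117. 268.]
deck_edge 0.71 [708. -46.  95.] [244. 261.]
latch_post 0.84 [707. -47.  99.] [243. 260.]
latch_post 0.44 [503. -54. 113.] [221. 188.]
flap_hinge 0.97 [706. -50.  94.] [242. 261.]
```

View pics/top0.png

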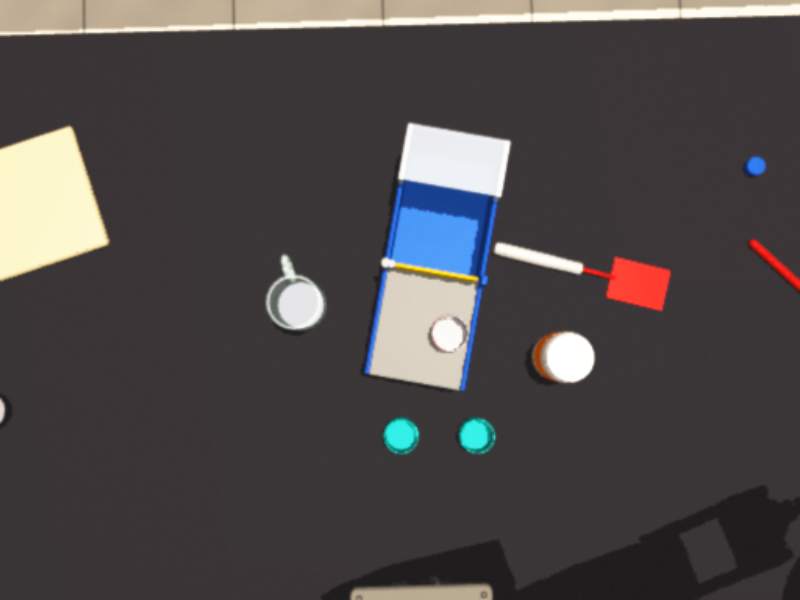

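View pics/scene0.png

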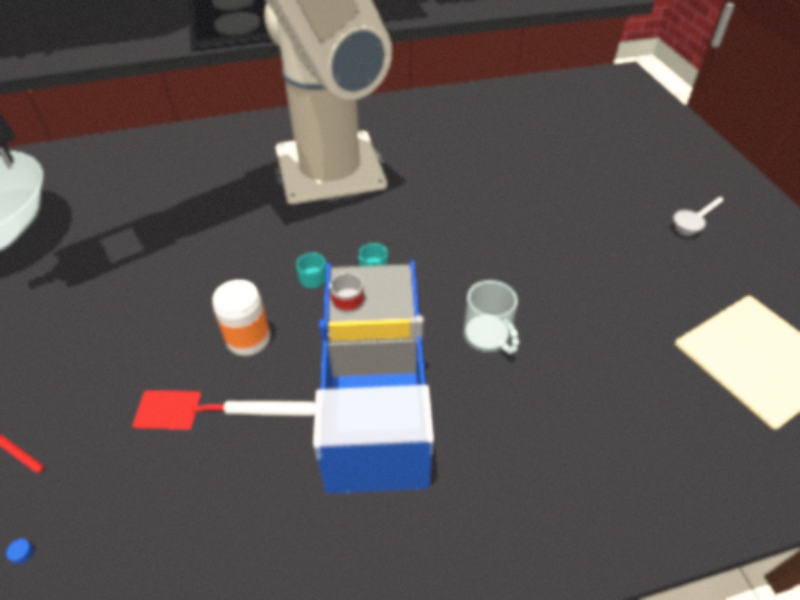

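Top view (800 px scale): box runs from front corners (366,374)/(465,390) to hood corners (408,123)/(510,141). The yellow flap lies between the hinge post (388,262) and latch post (485,280), with the tin at (448,333). The scene view agrees. The two turquoise tins sit on the counter in front of the box. Next I fit the box pose.

```bash
cat >> h.py <<'E'
def box(b,P):
    P=np.atleast_2d(np.array(P,float));c,s=np.cos(b[2]),np.sin(b[2])
    return np.c_[b[0]+c*P[:,0]-s*P[:,1],b[1]+s*P[:,0]+c*P[:,1],P[:,2]]
E
python3 - <<'E'
from h import *
from scipy.optimize import least_squares
c=eyes.camera("top");s=eyes.camera("scene")
top=[((366,374),(-160,73,102)),((465,390),(-160,-73,102)),((485,280),(0,-71,136)),((388,262),(0,70,136)),((408,123),(200,73,141)),((510,141),(200,-73,141))]
sc=[((415,328),(0,70,136)),((325,328),(0,-71,136)),((317,440),(200,-73,141)),((432,440),(200,73,141)),((328,265),(-160,-73,102)),((412,263),(-160,73,102))]
def f(b): return np.concatenate([proj(k,box(b,P)[0])-np.array(u)*.64 for k,l in((c,top),(s,sc)) for u,P in l])
r=least_squares(f,[580,-30,-.15],loss="soft_l1");b=r.x;print(b.round(3),f(b).reshape(-1,2).round(1).tolist())
np.save("b.npy",b)
out=[]
for k,(x0,y0,w,h) in((c,(225,70,110,190)),(s,(195,160,90,160))):
    z=3;im=cv2.resize(k["image"][y0:y0+h,x0:x0+w,::-1],None,fx=z,fy=z,interpolation=cv2.INTER_CUBIC)
    def line(P,col):
        q=[tuple(((proj(k,p)+.5-(x0,y0))*z-.5).astype(int)) for p in box(b,P)]
        for i in range(len(q)-1): cv2.line(im,q[i],q[i+1],col,1)
    line([(-160,73,102),(120,73,102)],(0,255,0));line([(-160,-73,102),(120,-73,102)],(0,255,0));line([(-160,67,90),(-160,-67,90)],(0,255,0))
    line([(0,62,134),(0,-62,134)],(0,0,255));line([(5,67,90),(5,-67,90)],(255,0,255))
    line([(120,73,141),(200,73,141),(200,-73,141),(120,-73,141),(120,73,141)],(0,255,0))
    out.append(cv2.copyMakeBorder(im,0,570-im.shape[0],0,0,0))
    for d in spotter.masks_of(k,"tin_center")[:3]:
        ys,xs=np.nonzero(d["region"]);print(d["p"],xs.min(),xs.max(),ys.min(),ys.max(),xs.mean(),ys.mean(),len(xs))
cv2.imwrite("pics/fit.png",np.hstack(out))
E
```

```text
[ 5.84031e+02 -3.22500e+01 -2.01000e-01] [[-0.4, -0.8], [0.1, 0.1], [-0.2, -0.8], [-1.2, -0.2], [0.1, -0.4], [-0.1, -0.7], [1.7, -6.5], [-2.6, -3.8], [-2.4, 2.6], [0.0, -1.1], [-1.8, -1.7], [0.1, -2.8]]
0.97 246 267 267 290 256.66101694915255 278.43825665859566 413
0.7 276 299 202 224 287.4373576309795 213.10478359908885 439
0.59 294 315 267 290 304.5375302663438 277.96610169491527 413
0.83 210 232 174 201 221.30095238095237 187.0704761904762 525
0.83 190 207 163 183 198.68553459119497 172.90251572327045 318
0.48 230 248 156 170 238.8548387096774 163.55241935483872 248
```

View pics/fit.png

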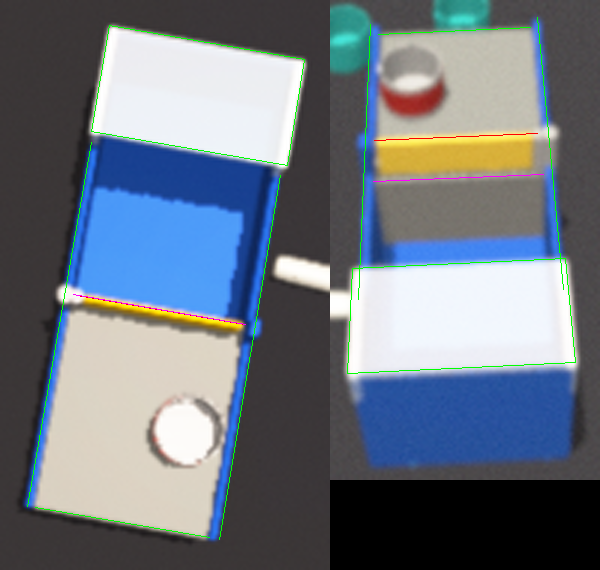

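The fit overlay lies on the walls, hood and flap within about 1 px in both views, and the tin rim is centred at (186,431) in the left crop.

```bash
cat >> h.py <<'E'
def inv(b,p):
    d=np.array(p[:2])-b[:2];c,s=np.cos(b[2]),np.sin(b[2]);return np.array([c*d[0]+s*d[1],-s*d[0]+c*d[1]])
def plan(b,B,phi,jaw_half=50,z=84):
    # B: box xy of pushing finger centre, phi: finger-line angle in box; -> shift in tool axes, twist
    o=observe();t=np.array(B)+jaw_half*np.array([np.cos(phi),np.sin(phi)])
    w=box(b,[(*t,z)])[0]
    R=cv2.Rodrigues(np.array([0,0,o["tcp_rot"][2]]))[0]@np.diag([1,-1,-1])
    sh=R.T@(w-o["tcp_pos"]);ya=np.arctan2(R[1,1],R[0,1]);dy=(phi+b[2]-ya+np.pi/2)%np.pi-np.pi/2
    print("target",w.round(1),"shift m",(sh/1000).round(4),"twist",round(-dy,4),"or",round(-dy-np.sign(-dy)*np.pi,3))
E
python3 - <<'E'
from h import *
b=np.load("b.npy");c=eyes.camera("top");s=eyes.camera("scene")
for u in((286.7,213.3),(287.4,213.1)): print(onz(c,u,130).round(1),inv(b,onz(c,u,130)).round(1))
# scene: rim centre crop (412-330,68)
u=(195+82.5/3-.5,160+68.5/3-.5);print(u,inv(b,onz(s,u,130)).round(1))
for B in((-120,-28),):
  plan(b,B,np.radians(40),z=200)
E
```

```text
[494.8 -47.9 130. ] [-84.3 -33.2]
[495.2 -49.5 130. ] [-83.6 -34.6]
(222.0, 182.33333333333334) [-78.4 -34.2]
target [504.8 -11.9 200. ] shift m [ 0.4681 -0.4357  0.0313] twist 1.434 or -1.708
```

Run:
```python
from h import *
b=np.load("b.npy");plan(b,(-130,-24),np.radians(32),z=190)
```

```text
target [498.7 -12.4 190. ] shift m [ 0.4622 -0.4374  0.0413] twist -1.568 or 1.574
```

Emit:
jog_arm([
  [0.024,-0.022,0,-0.08],
  [0.048,-0.044,0,-0.16],
  [0.072,-0.066,0,-0.24],
  [0.096,-0.088,0,-0.32],
  [0.12,-0.11,0,-0.4],
  [0.144,-0.132,0,-0.48],
  [0.168,-0.154,0,-0.56],
  [0.192,-0.176,0,-0.64],
  [0.216,-0.198,0,-0.72],
  [0.24,-0.22,0,-0.8],
], jaw=0.085)

```text
time: 2.13
tcp_pos: [368.0, -292.8, 231.6]
tcp_rot: [3.141, 0.0, 1.164]
wrist_force: [0.3, -0.6, -0.2]
gripper_width: 84.7
finger_force: 0.0
```

Run:
```python
from h import *
b=np.load("b.npy");plan(b,(-130,-24),np.radians(32),z=190)
```

```text
target [498.7 -12.4 190. ] shift m [0.3093 0.0092 0.0416] twist -0.7642 or 2.377
```

Emit:
jog_arm([
  [0.034,0.001,0,-0.085],
  [0.068,0.002,0,-0.17],
  [0.102,0.003,0,-0.255],
  [0.136,0.004,0.005,-0.34],
  [0.17,0.005,0.01,-0.425],
  [0.204,0.006,0.016,-0.51],
  [0.238,0.007,0.024,-0.595],
  [0.272,0.008,0.032,-0.68],
  [0.309,0.009,0.041,-0.764],
  [0.309,0.009,0.041,-0.764],
])

```text
time: 2.97
tcp_pos: [500.7, -9.8, 189.3]
tcp_rot: [3.141, -0.001, 1.933]
wrist_force: [-0.1, 0.4, -0.0]
gripper_width: 85.4
finger_force: 0.0
```

```bash
cat > ov.py <<'E'
from h import *
import sys
b=np.load("b.npy");o=observe();print(o["time"],o["tcp_pos"].round(1),o["tcp_rot"].round(3),o["wrist_force"].round(1),"box tcp",inv(b,o["tcp_pos"]).round(1))
out=[]
for n,r in(("top",(225,110,110,130)),("scene",(185,140,110,130)),("wrist",None)):
    k=eyes.camera(n);im=k["image"][:,:,::-1]
    if r: x,y,w,h=r;im=cv2.resize(im[y:y+h,x:x+w],None,fx=2.3,fy=2.3,interpolation=cv2.INTER_CUBIC)
    else: im=cv2.resize(im,(292,219))
    out.append(cv2.copyMakeBorder(im,0,max(0,299-im.shape[0]),0,0,0))
cv2.imwrite("pics/"+sys.argv[1],np.hstack(out))
E
python3 ov.py a1.png
python3 - <<'E'
from h import *
b=np.load("b.npy");plan(b,(-130,-24),np.radians(32),z=84)
c=eyes.camera("wrist")
for d in spotter.masks_of(c,"tin_center")[:2]:
    ys,xs=np.nonzero(d["region"]);print(d["p"],xs.min(),xs.max(),ys.min(),ys.max())
    w=onz(c,(xs.mean(),ys.mean()),120);print(inv(b,w).round(1))
for d in spotter.find_in(c,"tin_center")[:2]: print(d["p"],inv(b,toworld(c,d["at"])).round(1),toworld(c,d["at"]).round(1))
for n,P in dict(latch=(0,-71,136),hinge=(0,70,136),edgeL=(-160,67,90)).items(): print(n,proj(c,box(b,P)[0]).round())
E
```

```text
2.9667 [500.7  -9.8 189.3] [ 3.141e+00 -1.000e-03  1.933e+00] [-0.1  0.4 -0. ] box tcp [-86.1   5.4]
target [498.7 -12.4  84. ] shift m [0.0017 0.0006 0.1062] twist -0.0034 or 3.138
0.94 204 273 201 281
[-83.6 -31.8]
0.92 60 126 163 220
[-195.8  -54.2]
0.94 [-80.4 -44.1] [496.4 -59.5 108.1]
0.72 [-224.9 -110. ] [341.7 -95.2  17.7]
latch [303. 340.]
hinge [420. 195.]
edgeL [222.  72.]
```

View pics/a1.png

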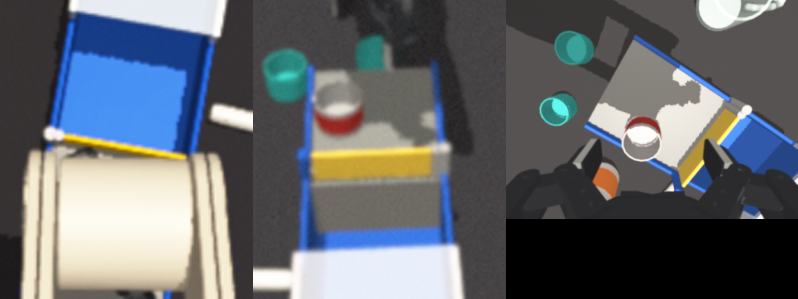

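Top view is blocked by the hand. The wrist view shows one finger (about 590,160) behind the tin (642,141) and the other (715,155) in front of the yellow flap. Descending.

Emit:
jog_arm([
  [0.0015,0.0005,0.015,0],
  [0.0015,0.0005,0.03,0],
  [0.0015,0.0005,0.045,0],
  [0.0015,0.0005,0.06,0],
  [0.0015,0.0005,0.075,0],
  [0.0015,0.0005,0.085,0],
  [0.0015,0.0005,0.095,0],
  [0.0015,0.0005,0.1,0],
  [0.0015,0.0005,0.105,0],
  [0.0015,0.0005,0.105,0],
])

```text
time: 4.1
tcp_pos: [498.7, -13.0, 84.8]
tcp_rot: [-3.141, -0.0, 1.924]
wrist_force: [-0.3, -0.3, 0.1]
gripper_width: 84.8
finger_force: 0.0
```

```bash
python3 ov.py a2.png
python3 - <<'E'
from h import *
b=np.load("b.npy")
for B in((-100,-24),(-15,-24)): plan(b,B,np.radians(32),z=84)
E
```

```text
4.1 [498.7 -13.   84.8] [-3.141 -0.     1.924] [-0.3 -0.3  0.1] box tcp [-87.5   1.9]
target [528.1 -18.3  84. ] shift m [-0.0151  0.025   0.0018] twist -0.0039 or 3.138
target [611.4 -35.3  84. ] shift m [-0.0599  0.0973  0.0018] twist -0.0039 or 3.138
```

View pics/a2.png

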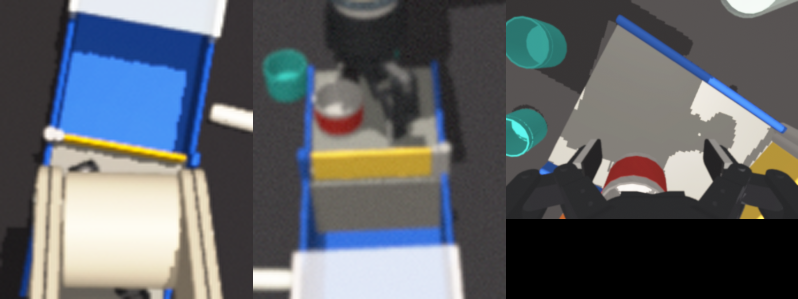

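One finger is behind the red tin at (335,105) in the middle crop and the other is short of the flap. Both are clear, so I advance along box +x.

Emit:
jog_arm([
  [-0.002,0.0035,0,0],
  [-0.004,0.007,0,0],
  [-0.0065,0.0105,0,0],
  [-0.0085,0.0135,0,0],
  [-0.0105,0.017,0,0],
  [-0.0125,0.0205,0,0],
  [-0.015,0.0235,0,0],
  [-0.017,0.027,0,0],
  [-0.019,0.0305,0,0],
  [-0.021,0.034,0,0],
])

```text
time: 5.08
tcp_pos: [537.5, -20.7, 85.2]
tcp_rot: [-3.14, -0.001, 1.924]
wrist_force: [-8.0, 4.3, 5.8]
gripper_width: 85.1
finger_force: 5.1
```

```bash
python3 ov.py a3.png
python3 - <<'E'
from h import *
b=np.load("b.npy")
plan(b,(-15,-24),np.radians(32),z=84)
E
```

```text
5.0833 [537.5 -20.7  85.2] [-3.140e+00 -1.000e-03  1.924e+00] [-8.   4.3  5.8] box tcp [-47.9   2.1]
target [611.4 -35.3  84. ] shift m [-0.039   0.0638  0.0011] twist -0.0038 or 3.138
```

View pics/a3.png

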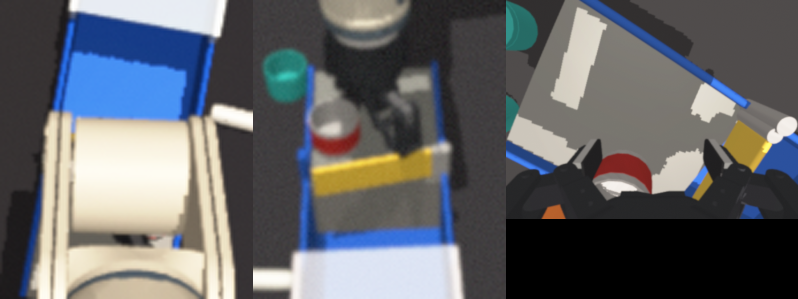

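The flap is tilting open under the finger at (405,150). The tin at (335,130) trails with a clear gap to the flap.

Emit:
jog_arm([
  [-0.002,0.0035,0,0],
  [-0.004,0.007,0,0],
  [-0.0065,0.0105,0,0],
  [-0.0085,0.0135,0,0],
  [-0.0105,0.017,0,0],
  [-0.0125,0.0205,0,0],
  [-0.015,0.0235,0,0],
  [-0.017,0.027,0,0],
  [-0.019,0.0305,0,0],
  [-0.021,0.034,0,0],
])

```text
time: 6.07
tcp_pos: [569.2, -16.0, 85.5]
tcp_rot: [-3.131, -0.024, 1.913]
wrist_force: [-29.3, 77.0, 37.8]
gripper_width: 84.9
finger_force: 44.3
```

```bash
python3 ov.py a4.png
python3 - <<'E'
from h import *
b=np.load("b.npy")
plan(b,(-15,-24),np.radians(32),z=84)
E
```

```text
6.0667 [569.2 -16.   85.5] [-3.131 -0.024  1.913] [-29.3  77.   37.8] box tcp [-17.7  12.9]
target [611.4 -35.3  84. ] shift m [-0.0322  0.0325  0.0016] twist -0.0154 or 3.126
```

View pics/a4.png

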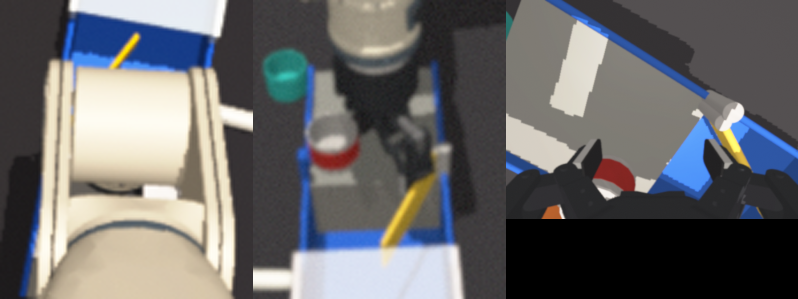

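The flap is held well open, with its tip at (137,37) in the left crop. The force has jumped to 83 N, though, so the tin may be wedged between finger and wall. I'll measure before moving.

Run:
```python
from h import *
b=np.load("b.npy")
s=eyes.camera("scene");w=eyes.camera("wrist")
for k in(s,w):
  for d in spotter.masks_of(k,"tin_center")[:2]:
    ys,xs=np.nonzero(d["region"]);u=(xs.mean(),ys.mean());print(round(d["p"],2),xs.min(),xs.max(),ys.min(),ys.max(),inv(b,onz(k,u,112)).round(1))
im=np.hstack([cv2.resize(s["image"][165:245,195:265,::-1],None,fx=6,fy=6,interpolation=cv2.INTER_CUBIC),cv2.resize(w["image"][200:,60:,::-1],(380,155))]) if 0 else cv2.resize(s["image"][165:255,195:285,::-1],(540,540),interpolation=cv2.INTER_CUBIC)
for P,col in(((-40,-41,130),(0,255,0)),((-30,-41,130),(255,0,0)),((-60,-13.6,130),(0,0,255)),((0,-67,90),(255,0,255))):
    q=((proj(s,box(b,P)[0])+.5-(195,165))*6).astype(int);cv2.circle(im,tuple(int(v) for v in q),3,col,-1)
cv2.imwrite("pics/jam.png",im)
```

```text
0.62 208 230 189 215 [-32.3 -41.8]
0.58 191 207 163 183 [-131.3  -95.2]
0.68 94 226 273 383 [-34.7 -19.2]
0.53 0 12 20 69 [-145.3   45.5]
```

View pics/jam.png

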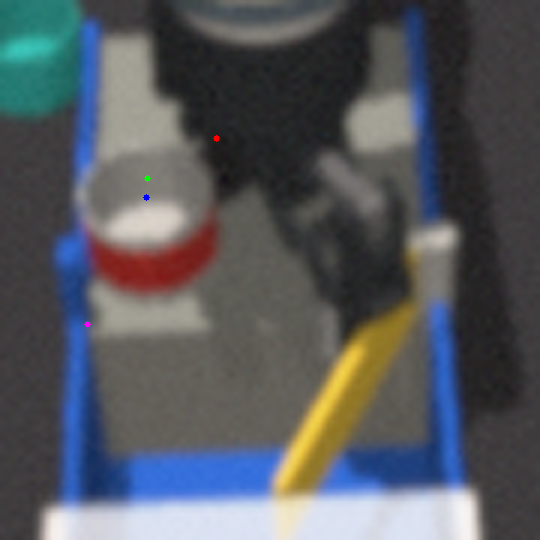

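Rim centre is (150,195), so the tin sits at box (-32,-41) against the wall, and the rear finger has ridden to its side and wedges it. I'll back the rear finger off, keep the flap open, and re-aim it through the tin's middle.

Emit:
jog_arm([
  [0.0025,-0.004,0,0],
  [0.005,-0.008,0,0],
  [0.0075,-0.012,0,0],
  [0.01,-0.016,0,0],
  [0.013,-0.0205,0,0],
  [0.016,-0.0255,0,0],
  [0.013,-0.027,0,0],
  [0.011,-0.0285,0,0],
  [0.009,-0.0295,0,0],
  [0.009,-0.0295,0,0],
])

```text
time: 7.25
tcp_pos: [542.2, -27.3, 84.6]
tcp_rot: [-3.135, -0.007, 1.922]
wrist_force: [-11.9, 18.7, 7.2]
gripper_width: 85.3
finger_force: 9.8
```

```bash
cat > st.py <<'E'
from h import *
import sys
b=np.load("b.npy");o=observe();B=inv(b,o["tcp_pos"]);ya=o["tcp_rot"][2]-np.pi/2-b[2];print("phi",round(np.degrees(ya),1),"B",(B-50*np.array([np.cos(ya),np.sin(ya)])).round(1),"A",(B+50*np.array([np.cos(ya),np.sin(ya)])).round(1))
print(o["time"],o["wrist_force"].round(1),o["tcp_pos"].round(1))
s=eyes.camera("scene")
for d in spotter.masks_of(s,"tin_center")[:3]:
    ys,xs=np.nonzero(d["region"]);u=(xs.mean(),ys.mean());print(round(d["p"],2),xs.min(),xs.max(),ys.min(),ys.max(),inv(b,onz(s,u,112)).round(1))
if len(sys.argv)>1: cv2.imwrite("pics/"+sys.argv[1],cv2.resize(s["image"][165:255,195:285,::-1],(540,540),interpolation=cv2.INTER_CUBIC))
E
python3 st.py r1.png
```

```text
phi 31.6 B [-84.6 -29.8] A [ 0.6 22.7]
7.25 [-11.9  18.7   7.2] [542.2 -27.3  84.6]
0.8 190 208 162 183 [-132.9  -94.3]
0.73 208 231 184 209 [-47.4 -40.6]
0.56 87 201 249 274 [ 122.9 -227.5]
```

Emit:
jog_arm([
  [0.002,-0.0035,0,0],
  [0.004,-0.007,0,0],
  [0.0065,-0.0105,0,0],
  [0.0085,-0.0135,0,0],
  [0.0085,-0.0135,0,0],
  [0.0085,-0.0135,0,0],
  [0.0085,-0.0135,0,0],
  [0.0085,-0.0135,0,0],
  [0.0085,-0.0135,0,0],
  [0.0085,-0.0135,0,0],
])

```text
time: 8.18
tcp_pos: [531.0, -27.2, 85.3]
tcp_rot: [3.142, 0.0, 1.925]
wrist_force: [-1.7, -0.1, -0.1]
gripper_width: 85.2
finger_force: 0.8
```

```bash
python3 st.py r2.png
```

```text
phi 31.8 B [-95.5 -32. ] A [-10.5  20.7]
8.1833 [-1.7 -0.1 -0.1] [531.  -27.2  85.3]
0.8 209 231 185 206 [-51.1 -40.4]
```

View pics/r2.png

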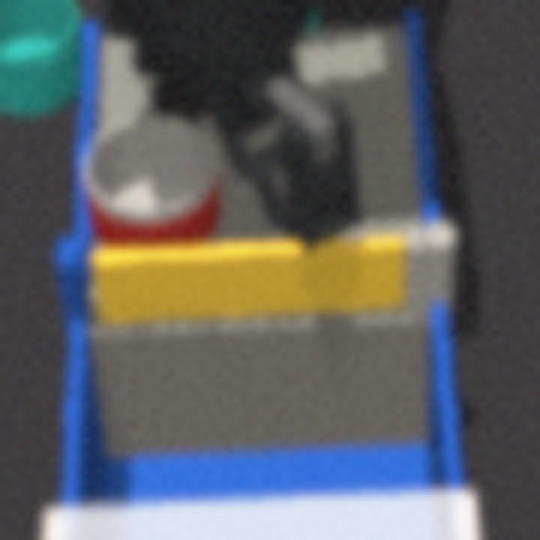

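The flap is almost shut and the tin's rim centre is at (152,170), box about (-44,-39). The rear finger is free behind it and nearly aligned with its middle. Pushing again.

Emit:
jog_arm([
  [-0.0015,0.0025,0,0],
  [-0.003,0.005,0,0],
  [-0.005,0.0075,0,0],
  [-0.0065,0.01,0,0],
  [-0.008,0.0125,0,0],
  [-0.0095,0.0155,0,0],
  [-0.011,0.018,0,0],
  [-0.0125,0.0205,0,0],
  [-0.0145,0.023,0,0],
  [-0.016,0.0255,0,0],
])

```text
time: 9.12
tcp_pos: [559.9, -33.2, 85.2]
tcp_rot: [-3.14, -0.001, 1.925]
wrist_force: [-5.6, 2.6, 1.8]
gripper_width: 85.0
finger_force: 2.8
```

```bash
python3 st.py r3.png
```

```text
phi 31.8 B [-65.9 -32.1] A [19.1 20.6]
9.1167 [-5.6  2.6  1.8] [559.9 -33.2  85.2]
0.89 209 231 190 217 [-26.1 -40.2]
0.6 190 209 162 184 [-132.6  -93.5]
0.32 86 201 250 273 [ 123.2 -227.9]
```

View pics/r3.png

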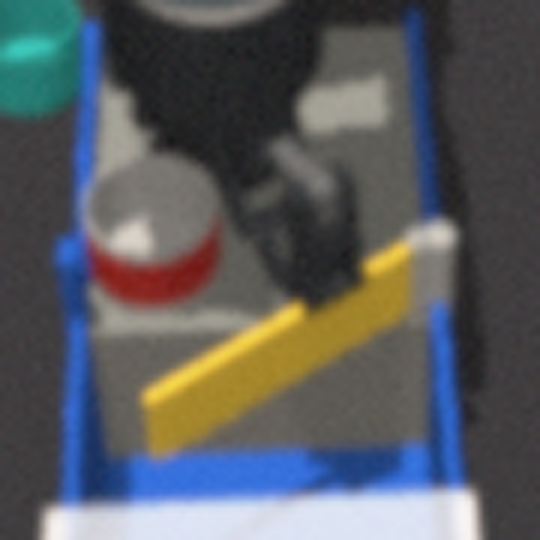

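The flap is about 0.5 rad open, held by the finger. The tin, rim centre (152,200), slides freely with clear space to the flap, at only 6 N. That was my tenth picture, so from here I go by numbers and masks.

Emit:
jog_arm([
  [-0.001,0.0015,0,0],
  [-0.002,0.003,0,0],
  [-0.003,0.0045,0,0],
  [-0.004,0.0065,0,0],
  [-0.005,0.008,0,0],
  [-0.006,0.0095,0,0],
  [-0.007,0.011,0,0],
  [-0.008,0.0125,0,0],
  [-0.009,0.014,0,0],
  [-0.0095,0.0155,0,0],
])

```text
time: 10.05
tcp_pos: [574.5, -34.9, 84.8]
tcp_rot: [-3.135, -0.006, 1.922]
wrist_force: [-14.9, 14.4, 9.7]
gripper_width: 84.9
finger_force: 10.4
```

```bash
python3 st.py
```

```text
phi 31.6 B [-51.4 -30.7] A [33.7 21.8]
10.05 [-14.9  14.4   9.7] [574.5 -34.9  84.8]
0.94 208 231 195 222 [-11.1 -40.4]
0.6 190 207 162 182 [-135.2  -95.2]
```

Emit:
jog_arm([
  [0.0035,-0.006,0,0],
  [0.0035,-0.006,0,0],
  [0.001,-0.0075,0,0],
  [0.001,-0.0075,0,0],
  [-0.001,-0.0045,0,0],
  [-0.0025,-0.0015,0,0],
  [-0.0035,0,0,0],
  [-0.0045,0.002,0,0],
  [-0.006,0.0035,0,0],
  [-0.007,0.005,0,0],
])

```text
time: 10.98
tcp_pos: [585.5, -41.8, 85.3]
tcp_rot: [-3.142, 0.0, 1.925]
wrist_force: [-4.0, -0.4, -0.1]
gripper_width: 84.8
finger_force: 1.9
```

```bash
python3 st.py
```

```text
phi 31.8 B [-39.2 -35.4] A [45.9 17.3]
10.9833 [-4.  -0.4 -0.1] [585.5 -41.8  85.3]
0.82 190 208 162 183 [-133.3  -93.9]
0.56 209 231 198 225 [ -0.2 -40. ]
```

Emit:
jog_arm([
  [-0.001,0.0015,0,0],
  [-0.002,0.0035,0,0],
  [-0.003,0.005,0,0],
  [-0.004,0.007,0,0],
  [-0.0055,0.0085,0,0],
  [-0.0065,0.01,0,0],
  [-0.0075,0.012,0,0],
  [-0.0085,0.0135,0,0],
  [-0.0095,0.0155,0,0],
  [-0.0105,0.017,0,0],
])

```text
time: 11.92
tcp_pos: [605.4, -45.7, 85.4]
tcp_rot: [3.141, 0.0, 1.925]
wrist_force: [-2.4, -0.8, -0.4]
gripper_width: 85.2
finger_force: 1.3
```

```bash
python3 st.py
```

```text
phi 31.8 B [-18.9 -35.2] A [66.1 17.4]
11.9167 [-2.4 -0.8 -0.4] [605.4 -45.7  85.4]
0.77 190 208 162 182 [-134.5  -94.5]
0.72 211 233 233 249 [ 81.8 -34.1]
```

Run:
```python
from h import *
b=np.load("b.npy")
for n in("scene","wrist","top"):
  s=eyes.camera(n)
  for d in spotter.masks_of(s,"tin_center")[:3]:
    ys,xs=np.nonzero(d["region"]);u=(xs.mean(),ys.mean());print(n,round(d["p"],2),len(xs),xs.min(),xs.max(),ys.min(),ys.max(),[inv(b,onz(s,u,z)).round(1).tolist() for z in(26,40,90)])
  if n=="scene":
    hsv=cv2.cvtColor(s["image"],cv2.COLOR_RGB2HSV);m=((hsv[...,0]<6)|(hsv[...,0]>174))&(hsv[...,1]>140)&(hsv[...,2]>60);m[:,:200]=0;m[:,265:]=0;m[:180]=0;m[260:]=0
    ys,xs=np.nonzero(m);print(len(xs),xs.min(),xs.max(),ys.min(),ys.max())
    for P in((31,-41,6),(31,-41,46),(57,-41,46),(5,-41,46),(50,-41,26)): print(P,proj(s,box(b,P)[0]).round(1))
```

```text
scene 0.77 351 190 208 162 183 [[-220.6, -108.6], [-206.3, -106.3], [-155.5, -98.1]]
scene 0.61 319 211 232 233 249 [[20.6, -42.2], [30.5, -41.1], [65.7, -37.2]]
183 212 232 237 246
(31, -41, 6) [222.6 249. ]
(31, -41, 46) [221.4 239.7]
(57, -41, 46) [221.3 248.8]
(5, -41, 46) [221.5 230.9]
(50, -41, 26) [222. 251.]
wrist 0.89 5518 203 293 215 298 [[40.4, -45.3], [36.5, -38.6], [22.8, -14.5]]
```

Both cameras place the tin in the well at box (31,-41), below deck height, and the force is near zero. I'll retreat along -x so the flap follows shut, then lift.

Emit:
jog_arm([
  [0.005,-0.008,0,0],
  [0.01,-0.016,0,0],
  [0.015,-0.024,0,0],
  [0.02,-0.032,0,0],
  [0.025,-0.04,0,0],
  [0.03,-0.048,0,0],
  [0.035,-0.056,0,0],
  [0.04,-0.064,0,0],
  [0.045,-0.072,0,0],
  [0.048,-0.076,0,0],
])

```text
time: 13.15
tcp_pos: [515.6, -26.5, 85.4]
tcp_rot: [-3.141, -0.0, 1.925]
wrist_force: [0.6, 0.9, 0.3]
gripper_width: 85.2
finger_force: 0.0
```

Emit:
jog_arm([
  [0,0,-0.015,0],
  [0,0,-0.035,0],
  [0,0,-0.06,0],
  [0,0,-0.085,0],
  [0,0,-0.11,0],
  [0,0,-0.135,0],
  [0,0,-0.16,0],
  [0,0,-0.18,0],
  [0,0,-0.18,0],
  [0,0,-0.18,0],
])

```text
time: 13.98
tcp_pos: [517.6, -26.8, 266.4]
tcp_rot: [3.139, 0.001, 1.925]
wrist_force: [0.1, 0.4, -0.1]
gripper_width: 84.7
finger_force: 0.0
```

Run:
```python
from h import *
b=np.load("b.npy");o=observe();print(o["time"],o["tcp_pos"],o["wrist_force"])
ref=dict()
for n in("scene","wrist","top"):
  s=eyes.camera(n)
  for t,z in(("tin_center",40),("flap",114),("can",110),("jug",45),("spatula",5)):
   for d in spotter.masks_of(s,t)[:2]:
    ys,xs=np.nonzero(d["region"]);u=(xs.mean(),ys.mean());print(n,t,round(d["p"],2),len(xs),np.round(u),inv(b,onz(s,u,z)).round(1),onz(s,u,z).round())
  if n!="top":
    hsv=cv2.cvtColor(s["image"],cv2.COLOR_RGB2HSV);m=(abs(hsv[...,0].astype(int)-24)<6)&(hsv[...,1]>170)&(hsv[...,2]>80)
    if n=="scene": m[:,:200]=0;m[:,290:]=0
    ys,xs=np.nonzero(m);w=np.array([inv(b,onz(s,(x,y),114)) for x,y in zip(xs,ys)]);print("yellow",len(w),np.percentile(w,[3,50,97],axis=0).round())
```

```text
13.9833 [517.61552921 -26.78123488 266.42044142] [ 0.070501    0.356339   -0.05356316]
scene tin_center 0.76 241 [238. 163.] [-238.1    5.1] [352.  20.  40.]
scene tin_center 0.58 326 [199. 173.] [-205.6 -106.1] [361. -95.  40.]
scene flap 0.77 658 [238. 211.] [0.2 2.5] [585. -30. 114.]
scene flap 0.25 338 [222. 241.] [ 82.4 -35.3] [658. -83. 114.]
scene jug 0.89 1362 [314. 203.] [-71.5 197.5] [553. 176.  45.]
scene jug 0.66 1283 [154. 203.] [ -95.5 -217.9] [ 447. -227.   45.]
scene spatula 0.64 1344 [129. 262.] [  54.5 -267.9] [ 584. -306.    5.]
yellow 449 [[-12. -55.]
 [  0.  -0.]
 [ 13.  51.]]
wrist tin_center 0.97 666 [323. 231.] [ 51.3 -38.1] [627. -80.  40.]
wrist tin_center 0.88 2071 [135.  72.] [-242.4    9.6] [348.  25.  40.]
wrist flap 0.9 2253 [323. 200.] [0.1 8.2] [586. -24. 114.]
wrist can 0.74 2391 [177. 289.] [ -77.4 -164.7] [ 475. -178.  110.]
wrist jug 0.64 3540 [357.  17.] [-62.6 185.1] [560. 162.  45.]
wrist spatula 0.7 1109 [269. 297.] [  59.6 -179.9] [ 607. -220.    5.]
wrist spatula 0.36 41317 [322. 191.] [30.6  1.6] [614. -37.   5.]
yellow 1240 [[ -7. -53.]
 [ -1.   5.]
 [  4.  55.]]
top tin_center 0.42 119 [296. 157.] [ 53.9 -38. ] [629. -80.  40.]
top tin_center 0.2 1248 [394. 178.] [  45.8 -279.2] [ 573. -315.   40.]
top can 0.56 906 [362. 228.] [ -88.  -206.5] [ 457. -217.  110.]
top jug 0.78 1124 [189. 192.] [-72.2 198. ] [553. 176.  45.]
top jug 0.24 5725 [283. 140.] [90.1 -0. ] [672. -50.  45.]
top spatula 0.95 1302 [395. 178.] [  50.8 -289.2] [ 576. -326.    5.]
```

Flap is shut, the tin is in the well, the bystanders are unmoved and the hand is clear. Handing in.

```bash
python3 -c "
from workcell import workorder;print(workorder.close_job())"
```

```text
the job is handed in; nothing more can be done
None
```

The tin is in the well, the flap is shut, the can, jug and spatula are where they were, and the job is handed in after about 14 s; on the first push the tin wedged against the wall (wrist force about 87 N, under the 120 N limit), so I backed off, letting the flap almost close, then reopened it with the finger and finished.

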